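# Clamp a chocolate box in the tying jig

### The arm

A 6-joint arm with a two-finger parallel gripper is mounted at the origin on a cart in front of the work surface, level with it; the furniture and walls round the work are solid. World frame = base frame: x ahead of the robot, y to its left, z up, the work surface at z = 0. Lengths are in m, angles in degrees, forces in N, time in s.
With the tool pointing down it reaches from about 0.3 to 0.875 m from the base axis. Payload 6.4 kg.
Tool frame: the origin (TCP) lies at the very end of the fingers, on their centre line; the grasp point (between the pads) lies 19 mm behind it; z points along the fingers, y is the line along which they close (so a half turn about z gives the same grasp; the last joint's range is limited). The gripper opens to 88 mm and grips with 3 to 60 N. Pads are 18 mm wide; open, the fingers measure 123 mm over their backs; the gripper's body (75 mm by 187 mm) begins 45 mm behind the grasp point.
Start: joints at [61.289, 10.359, 92.074, -0, 77.567, -11.82], TCP at [0.167, 0.55, 0.239] pointing down, gripper open.
Joint ranges: [-171.53, 171.53], [-51.25, 118.39], [17.06, 147.69], [-65.23, 245.23], [0, 150.52], [-178.68, 178.68]. Speed limits (degrees/s): [147.25, 147.25, 172.46, 180, 180, 180].

### API

Orientations are given as [roll, pitch, yaw] about the fixed x, y, z axes, in that order (R = Rz(yaw) Ry(pitch) Rx(roll)).
In Python, from plant import * gives the robot as it stands.
- The arm moves only by the shell command python3 -m handwheel 'ROWS' [FORCE]. ROWS is JSON, a list of rows, each a list of 3 entries, a list of its own where there are three numbers: the shift along the tool's x, y, z in m, then the turn, a rotation vector about the tool's x, y, z in degrees, then the opening, from -1 (shut) to 1 (fully open), so that 0 is half open. In form: [[[x, y, z], [rx, ry, rz], fingers], ...]. A call has exactly 10 rows; each row is the pose to reach, as a shift and turn from the pose commanded when the call began, along the tool's axes at that moment; what a row does not reach only later rows make up. A row lasts 1/12 s, in which the tool goes at most 41.7 mm and 7.16 degrees, less where a joint would pass 70% of its speed; a pose out of reach is approached as far as the arm can. A call with a gripper value outside its range is refused whole. The fingers move at their own pace and stop on an object; FORCE is the grip in N (left out, the last holds). Time passes only in rows, so rows that repeat a pose let the fingers close, or fill a call up. It gives the time, the measured TCP pose, the force, the opening and the grip force at its end, in the units of the state.
- sense(): the state, without advancing time (a new reading comes with each control period).
- snapshot(name): name is "scene" or "top"; returns (picture, depth): 400x640x3 uint8, red, green, blue; 400x640 float32, m along the optical axis (not along the pixel's ray), 0 where there is no reading.
- camera_model(name): a dict with "camera_matrix" (3x3 intrinsics, pixels), "xyz" and "rotation" of the camera in the world. Camera axes: x right, y up, looking along -z (the intrinsics and any distortion apply to the point x, -y, -z); pixel columns grow to the right and rows downward; lengths in m; the calibration is good to about 2 mm. A picture is of the moment at which its call begins. camera_model takes no time and is no camera call.
- close_job(): hands the job in; it is judged then, once.
Trained networks look in the newest picture that a camera, given by its name, has taken for a name from the list of things; names that differ only in an ending like _2 or _b are one class to them, and where a whole thing is asked for, a point or a joint stands for the part that bears it (a point fixed in the world has none). Each returns a list of dicts, best first, with "score" (0 to 1); they miss things now and then, are a little off and sometimes report something else, mostly with a low value. They report only what shows in the picture. A call takes as long as a camera call.
- find_in(thing, camera): "point" ([row, column] in pixels, amid what is visible of it).
- cut_out(thing, camera): "region" (400x640 bool, what is visible of it) and "point" ([row, column] in pixels, amid what is visible of it).
The state is a dict: "clock": time; "joint_pos": joint angles; "joint_velocities": joint speeds; "tau": joint torques, N m; "tool_pos": TCP position; "tcp_rot": TCP orientation; "ft_force": force on the tool from outside, world axes, zero at the start; "wrist_torque": the same for the moment, N m; "opening": opening from 0.0 (shut) to 1.0 (fully open); "gripper_force": force on a finger pad.
Only numpy, scipy, OpenCV 4.12 (cv2) and the standard library are available. Lean on these libraries where they do the work, as an engineer would, in place of code of your own. Each camera call takes 0.05 s, during which the arm holds its last target. There are 200 camera calls.

### The job

Get the chocolate box ready for its ribbon without picking anything up: with the fingertips, push the box along the channel of the wooden jig until it sits fully home against the end stop. Then push the clamp's red lever over past its centre, so that it snaps across and its rubber foot holds the box down. Do not lift the box, leave the other things on the counter alone, and finish with the hand clear.

Things in the scene. Friction and masses are not known exactly. Their poses are not given: they have to be found in the camera images.
- jig: Fixed light-wood jig board, x -110 to +110, y -46 to +94 mm, top 16 mm above the counter. Origin: on the counter under the middle of the box channel. +x: direction in which the box is pushed; +z up. Two aluminium rails along x (x -105 to +90 mm, 13 mm above the board) leave a channel 70 mm wide centred on y = 0, open at the -x end. The clamp stands beside it on the +y side.
- stop_face (a point): Middle of the end stop's face towards the box, at jig x = +85, y = 0 mm, 14 mm above the board. The stop is an aluminium block across the channel, 84 mm wide, 28 mm high above the board.
- choc_box: Loose closed kraft-brown chocolate box, 62 x 110 x 34 mm, about 0.1 kg, lying in the channel. Origin: centre of its underside; its y axis is its long axis and lies along the jig's x; z up. It starts 40 to 80 mm short of the stop; when home its origin is at jig x = +30 mm.
- clamp (a joint): Lever angle (rad); hinge parallel to jig x. 0 = open: handle leans 33 deg away from the channel (to jig +y), foot raised. Grows as the handle is pushed towards jig -y. 0.575: upright, the centre; before it a spring returns it to 0, past it the spring throws it on until the foot meets the box top at about 1.15 (handle leans 33 deg over the channel). Limit 1.20. Takes 3 to 6 N at the handle.
- clamp_pivot (a point): Hinge axis of the lever: jig x = +50 mm, y = +64 mm, 60 mm above the counter.
- clamp_tip (a point): Free end of the red handle (straight, round, 16 mm thick), 85 mm from the hinge axis; about 131 mm above the counter when open or shut, 145 mm when upright. The red grip is the outer 59 mm; below it a 10 mm steel rod.
- ribbon_spool: Loose bystander: green ribbon on a cardboard spool, 69 mm across, 20 mm high. Origin under its centre.
- cocoa_tin_dark: Loose bystander: dark brown cocoa tin with tan lid, 68 mm across, 85 mm high. Origin under its centre.
- cocoa_tin_teal: Loose bystander: teal cocoa tin with tan lid, 62 mm across, 75 mm high. Origin under its centre.
- counter_bell: Loose bystander: brass counter bell, 64 mm across, 47 mm high. Origin under its centre.
- date_stamp: Loose bystander: dark wooden hand stamp standing upright, 24 x 42 x 60 mm. Origin under its centre.
- ink_pad: Loose bystander: red and black ink pad, 59 x 86 x 16 mm. Origin under its centre.
- pencil: Loose bystander: red pencil lying flat, 158 mm long, 8 mm thick. Origin under its middle.
- nib_mill: Fixed bystander, always in the same place: dark wooden nib mill with a copper dome, standing square-on at 45 degrees, about 200 mm across its corners in x and y. Body 131 mm high, dome to 215 mm, and a crank arm that reaches about 130 mm from the dome towards world -y, its knob 263 mm above the counter. Go round it on the robot's side or pass above it. Origin under its centre.
- cutter_corner (a point): Far corner of a fixed wooden chocolate-bar cutter, a bystander on the robot's right, nearer than the jig; on top of its board, 26 mm above the counter. Its hinge bracket and fence are up to 76 mm high, at world x below 0.33 m; its raised blade, up to 261 mm high, is at x below 0.28 m.

How it is judged (in metres and radians):
On the way, in this order (a step that is already met when the one before it is completed fails the run):
1. the box is home against the stop while the lever is still open (x of choc_box in the frame of jig above 0.027 m and value of joint clamp below 0.3 rad), for 0.1 s.
2. the lever has snapped past centre, foot on the box (value of joint clamp above 1.08 rad and x of choc_box in the frame of jig above 0.027 m), for 0.2 s.
At the end, for the whole second after the job is handed in: The box lies flat on the jig board within 3 mm of the end stop, at rest, and the lever stays past centre with its foot on the box (clamp joint 1.08 to 1.19 rad) (all of step 2 and x of choc_box in the frame of jig below 0.034 m and z of choc_box in the frame of jig between 0.013 and 0.019 m and value of joint clamp below 1.19 rad and linear speed of choc_box below 0.01 m/s); the robot touches nothing.
It fails at once if the box is lifted or tipped (z of choc_box in the frame of jig above 0.026 m or angle between choc_box's own z axis and vertical above 0.2 rad).
It fails at once if a bystander is moved by more than 20 mm (distance of any of ribbon_spool, counter_bell, cocoa_tin_dark, cocoa_tin_teal, date_stamp, ink_pad, pencil from where it was at the start of the episode above 0.02 m).
It also fails if it takes over 45 s, if anything falls off the work surface, if the arm or the gripper's body presses on something with over 40 N, if the wrist force passes 120 N, or if a joint passes its speed limit or range.

## Working session

There is one attempt and no reset: what is moved stays moved. The work goes in short steps, Python scripts to look and compute and a shell command to move; the robot and the scene stay as the last step left them, time stands still between calls to the robot, and variables do not carry over. Pictures are saved under pics/ and viewed, at most 10 in all, crops included, and the job is handed in when it is done.

```bash
mkdir -p pics; cat > h.py <<'E'
from plant import *
import numpy as np, cv2
from scipy.spatial.transform import Rotation as R
def cloud(cam,d):
    m=camera_model(cam);K=np.array(m["camera_matrix"]);v,u=np.mgrid[:d.shape[0],:d.shape[1]]
    x=(u-K[0,2])/K[0,0]*d;y=(v-K[1,2])/K[1,1]*d
    Rm=np.array(m["rotation"]); 
    if Rm.shape!=(3,3): Rm=R.from_euler('xyz',Rm,degrees=True).as_matrix()
    return np.stack([x,-y,-d],-1)@Rm.T+np.array(m["xyz"])
E
python3 - <<'E'
from h import *
for c in("top","scene"):
    p,d=snapshot(c);cv2.imwrite(f"pics/{c}0.png",p[:,:,::-1]);P=cloud(c,d);np.save(f"{c}.npy",P)
    print(c,camera_model(c)["xyz"])
    for t in("jig","choc_box","clamp","ribbon_spool","cocoa_tin_dark","cocoa_tin_teal","counter_bell","date_stamp","ink_pad","pencil"):
        for r in cut_out(t,c)[:1]:
            q=P[r["region"]&(d>0)]
            print(t,round(r["score"],2),np.round(r["point"]),np.round(np.median(q,0),3),np.round(np.percentile(q,2,0),3),np.round(np.percentile(q,98,0),3)) if len(q) else print(t,r["score"])
            if t in("jig","choc_box","clamp"): np.save(f"{c}_{t}.npy",r["region"])
s=sense();print(s)
E
```

```text
top [ 0.4432076  -0.00265998  0.99781769]
jig 0.73 [253. 374.] [ 0.48  -0.147  0.016] [ 0.39  -0.267  0.011] [ 0.598 -0.055  0.118]
choc_box 0.73 [243. 393.] [ 0.505 -0.185  0.049] [ 0.458 -0.233  0.044] [ 0.552 -0.136  0.053]
clamp 0.73 [244. 354.] [ 0.496 -0.09   0.105] [ 0.468 -0.117  0.056] [ 0.521 -0.067  0.133]
ribbon_spool 0.83 [243. 212.] [0.496 0.225 0.019] [ 0.465  0.194 -0.   ] [0.526 0.258 0.023]
cocoa_tin_dark 0.7 [134. 326.] [ 0.754 -0.038  0.083] [ 0.731 -0.07   0.005] [ 0.794 -0.007  0.086]
cocoa_tin_teal 0.91 [116. 279.] [0.789 0.072 0.073] [0.768 0.044 0.005] [0.824 0.101 0.077]
counter_bell 0.69 [293. 282.] [0.389 0.066 0.029] [0.36  0.039 0.   ] [0.417 0.096 0.038]
pencil 0.65 [196. 216.] [0.618 0.222 0.007] [0.56  0.185 0.003] [0.66  0.267 0.01 ]
scene [ 0.03994066 -0.27850263  0.90001081]
jig 0.74 [280. 346.] [ 0.465 -0.151  0.017] [ 0.385 -0.271  0.012] [ 0.589 -0.065  0.11 ]
choc_box 0.74 [266. 368.] [ 0.494 -0.187  0.05 ] [ 0.449 -0.238  0.017] [ 0.55  -0.133  0.053]
clamp 0.5 [242. 339.] [ 0.493 -0.097  0.101] [ 0.462 -0.119  0.064] [ 0.518 -0.067  0.133]
ri
[... 628 characters left out ...]
64  0.207 0.012]
{'clock': 1.1, 'joint_pos': array([ 6.12891431e+01,  1.03574408e+01,  9.20748976e+01, -1.36413684e-03,
        7.75664308e+01, -1.18184695e+01]), 'joint_velocities': array([-0.08655132,  0.00212669, -0.00097159,  0.0169287 ,  0.02449651,
        0.00146003]), 'tau': array([-4.02037986e-04, -4.33878672e+01, -3.42149591e+01,  7.00669829e-02,
        3.11368250e-02, -2.66529412e-05]), 'tool_pos': array([0.16706145, 0.55020926, 0.23872563]), 'tcp_rot': array([1.79999068e+02, 1.55598886e-03, 1.63107906e+02]), 'ft_force': array([-0.32855044,  0.00777652, -0.15456072]), 'wrist_torque': array([0.000696  , 0.04287182, 0.01929386]), 'gripper_force': 0.0, 'opening': 0.9997597297657781}
```

View pics/top0.png

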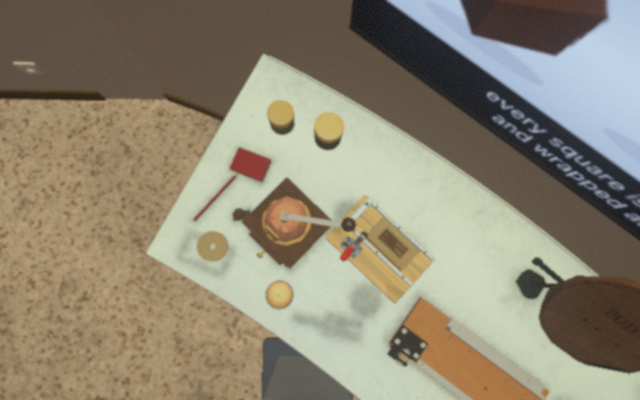

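```bash
python3 - <<'E'
from h import *
P=np.load("top.npy")
b=np.load("top_choc_box.npy"); q=P[b]; q=q[(q[:,2]>.042)&(q[:,2]<.058)]
(c,s,a)=cv2.minAreaRect((q[:,:2]*1000).astype(np.float32));print("box",c,s,a)
b=np.load("top_jig.npy"); q=P[b]; q=q[(q[:,2]>.008)&(q[:,2]<.06)]
(c,s,a)=cv2.minAreaRect((q[:,:2]*1000).astype(np.float32));print("jig",c,s,a)
# tall things
reg=P[(P[...,0]>.35)&(P[...,0]<.65)&(P[...,1]>-.3)&(P[...,1]<-.02)]
for lo,hi in((.024,.034),(.039,.047),(.12,.14)):
    k=reg[(reg[:,2]>lo)&(reg[:,2]<hi)];print(lo,len(k),np.round(k.mean(0),3),np.round(k.min(0),3),np.round(k.max(0),3))
E
```

```text
box (505.8907775878906, -184.7725830078125) (108.65170288085938, 62.94316864013672) 46.492767333984375
jig (496.38751220703125, -161.90626525878906) (220.7298583984375, 140.31680297851562) 47.25279235839844
0.024 708 [ 0.465 -0.211  0.028] [ 0.351 -0.299  0.024] [ 0.601 -0.084  0.034]
0.039 300 [ 0.544 -0.149  0.045] [ 0.448 -0.244  0.039] [ 0.61  -0.083  0.047]
0.12 155 [ 0.517 -0.044  0.129] [ 0.464 -0.078  0.12 ] [ 0.567 -0.021  0.134]
```

The picture shows the jig near (255,380), with the box at (243,393) and the red handle at (250,350). The mill is at (220,285), and its crank knob at (225,348) hangs over the stop end of the jig. Jig yaw is about 47° and the box is about 40 mm short of the stop. Next I'll locate the mill and crank.

```bash
python3 - <<'E'
from h import *
for c in("top","scene"):
    P=np.load(c+".npy")
    reg=P[(P[...,0]>.3)&(P[...,0]<.75)&(P[...,1]>-.4)&(P[...,1]<.25)]
    for lo,hi in((.1,.14),(.14,.2),(.2,.225),(.225,.25),(.25,.3)):
        k=reg[(reg[:,2]>lo)&(reg[:,2]<hi)]
        if len(k):print(c,lo,len(k),np.round(k.mean(0),3),np.round(np.percentile(k,2,0),3),np.round(np.percentile(k,98,0),3))
    q=P[(P[...,0]>.15)&(P[...,0]<.45)&(P[...,1]>-.5)&(P[...,1]<-.15)&(P[...,2]>.02)&(P[...,2]<.3)]
    print("cutter",np.round(q.min(0),3),np.round(q.max(0),3))
E
```

```text
top 0.1 3286 [ 0.566 -0.025  0.128] [ 0.464 -0.387  0.104] [0.741 0.126 0.138]
top 0.14 2344 [ 0.612 -0.123  0.178] [ 0.503 -0.395  0.143] [0.746 0.084 0.198]
top 0.2 880 [ 0.632 -0.191  0.215] [ 0.525 -0.395  0.201] [0.747 0.053 0.224]
top 0.225 192 [ 0.677 -0.249  0.231] [ 0.514 -0.386  0.225] [0.748 0.05  0.248]
top 0.25 161 [ 0.524 -0.068  0.259] [ 0.513 -0.079  0.251] [ 0.536 -0.056  0.264]
cutter [ 0.171 -0.5    0.02 ] [ 0.45  -0.153  0.195]
scene 0.1 1963 [ 0.566 -0.075  0.126] [ 0.458 -0.392  0.102] [0.743 0.124 0.138]
scene 0.14 1715 [ 0.619 -0.165  0.174] [ 0.499 -0.396  0.142] [0.746 0.077 0.198]
scene 0.2 637 [ 0.643 -0.219  0.215] [ 0.521 -0.396  0.201] [0.746 0.051 0.224]
scene 0.225 527 [ 0.68  -0.299  0.238] [ 0.511 -0.398  0.226] [0.748 0.046 0.25 ]
scene 0.25 1091 [ 0.688 -0.318  0.274] [ 0.514 -0.398  0.251] [ 0.748 -0.065  0.299]
cutter [ 0.193 -0.5    0.02 ] [ 0.45  -0.166  0.196]
```

View pics/scene0.png

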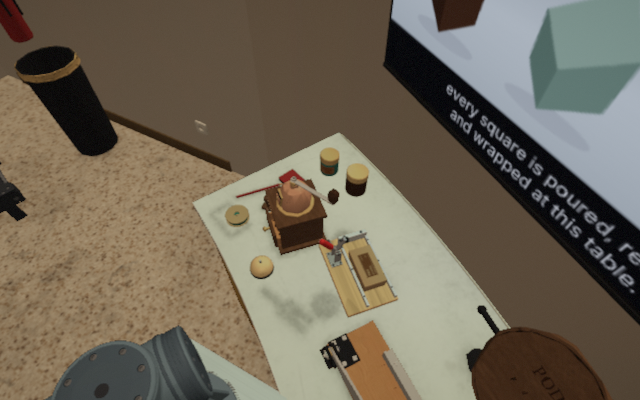

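The scene view agrees: the knob is at about (0.524, -0.068, 0.26), which is jig (87, 67), and the red handle is at pixel (242,328). I'll push the box with the tool vertical, and tilt the tool for the lever so the body stays clear of the knob.

```bash
cat >> h.py <<'E'
J=R.from_euler('z',47.0,degrees=True); O=np.array([.514,-.1782,0])
def go(jx,jy,z,tilt=0,name=""):
    # tool x = jig x, y = jig -y; tilt leans the hand to jig -x
    T=J*R.from_euler('y',tilt,degrees=True)*R.from_euler('x',180,degrees=True)
    p=O+J.apply([jx/1000,jy/1000,0])+[0,0,z]
    s=sense(); C=R.from_euler('xyz',s["tcp_rot"],degrees=True)
    print(name,np.round(p,3),"shift",np.round(C.inv().apply(p-s["tool_pos"]),4),"turn",np.round((C.inv()*T).as_rotvec(degrees=True),2))
def jigpos():
    s=sense();print(np.round(J.inv().apply(s["tool_pos"]-O),4),np.round(s["tcp_rot"],1),np.round(s["ft_force"],2),np.round(s["joint_pos"],1),s["clock"])
E
python3 - <<'E'
from h import *
go(-95,0,.27)
# tilt sanity: tool z for tilt 22
print((R.from_euler('y',-22,degrees=True)*R.from_euler('x',180,degrees=True)).apply([0,0,1]))
P=np.vstack([np.load(c+".npy").reshape(-1,3) for c in("top","scene")])
q=P[(P[:,2]>.08)&(P[:,2]<.6)]
for x,y in((.515,-.315),(.377,-.187),(.446,-.251)):
    print(x,y,"nearest tall",np.sort(np.hypot(q[:,0]-x,q[:,1]-y))[5],q[np.argmin(np.hypot(q[:,0]-x,q[:,1]-y))])
E
```

```text
[ 0.449 -0.248  0.27 ] shift [-0.5018 -0.6815 -0.0313] turn [  0.     0.   116.11]
[ 3.74606593e-01 -1.22464680e-16 -9.27183855e-01]
0.515 -0.315 nearest tall 0.05341089659356846 [ 0.55848007 -0.34500577  0.59254971]
0.377 -0.187 nearest tall 0.12322788253183756 [ 0.2582396  -0.20981088  0.08171682]
0.446 -0.251 nearest tall 0.14690936589382336 [ 0.51271026 -0.12116042  0.10134752]
```

```bash
python3 -m handwheel '[[[-0.02,-0.03,-0.03],[0,0,6],-1],[[-0.045,-0.06,-0.03],[0,0,12],-1],[[-0.07,-0.095,-0.03],[0,0,18],-1],[[-0.095,-0.13,-0.03],[0,0,24],-1],[[-0.12,-0.163,-0.03],[0,0,30],-1],[[-0.145,-0.197,-0.03],[0,0,36],-1],[[-0.17,-0.23,-0.03],[0,0,42],-1],[[-0.195,-0.265,-0.03],[0,0,48],-1],[[-0.22,-0.3,-0.03],[0,0,54],-1],[[-0.24,-0.325,-0.03],[0,0,60],-1]]' 20; python3 -c "
from h import *
jigpos();go(-95,0,.27)"
```

```text
clock: 1.93
tool_pos: [0.3022, 0.1676, 0.269]
tcp_rot: [179.9, 0.0, 102.8]
ft_force: [1.3, 0.1, 0.4]
opening: 0.267
gripper_force: 0.0
[0.1085 0.3907 0.269 ] [179.9   0.  102.8] [1.35 0.15 0.39] [  9.1 -24.2 119.5  -0.   84.6  -3.7] 1.9333
 [ 0.449 -0.248  0.27 ] shift [-0.4376  0.051  -0.0008] turn [ 8.000e-02 -2.000e-02  5.584e+01]
```

```bash
python3 -m handwheel '[[[-0.05,0.005,0],[0,0,6],-1],[[-0.1,0.01,0],[0,0,12],-1],[[-0.14,0.015,0],[0,0,18],-1],[[-0.18,0.02,0],[0,0,24],-1],[[-0.22,0.025,0],[0,0,30],-1],[[-0.26,0.03,0],[0,0,37],-1],[[-0.3,0.035,0],[0,0,43],-1],[[-0.34,0.04,0],[0,0,49],-1],[[-0.38,0.045,0],[0,0,55],-1],[[-0.42,0.05,0],[0,0,56],-1]]'; python3 -m handwheel '[[[0,0,0.03],[0,0,0],-1],[[0,0,0.06],[0,0,0],-1],[[0,0,0.09],[0,0,0],-1],[[0,0,0.12],[0,0,0],-1],[[0,0,0.15],[0,0,0],-1],[[0,0,0.17],[0,0,0],-1],[[0,0,0.17],[0,0,0],-1],[[0,0,0.17],[0,0,0],-1],[[0,0,0.17],[0,0,0],-1],[[0,0,0.17],[0,0,0],-1]]';  python3 - <<'E'
from h import *
jigpos();go(-90,0,.032)
p,d=snapshot("scene");cv2.imwrite("pics/s1.png",cv2.resize(p[180:340,260:460,::-1],None,fx=3.5,fy=3.5))
E
```

```text
clock: 2.77
tool_pos: [0.4443, -0.2246, 0.2688]
tcp_rot: [180.0, -0.0, 46.7]
ft_force: [0.6, -0.1, 0.3]
opening: 0.01
gripper_force: 0.0
clock: 3.6
tool_pos: [0.4453, -0.2232, 0.1007]
tcp_rot: [179.8, -0.0, 47.1]
ft_force: [0.0, -0.3, 0.3]
opening: 0.001
gripper_force: 0.0
[-0.0798  0.0196  0.1007] [179.8  -0.   47.1] [ 0.   -0.31  0.3 ] [-40.3  10.6 109.5   0.   59.7   2.6] 3.6
 [ 0.453 -0.244  0.032] shift [-0.0102  0.0193  0.0687] turn [ 0.2  -0.01  0.12]
```

View pics/s1.png

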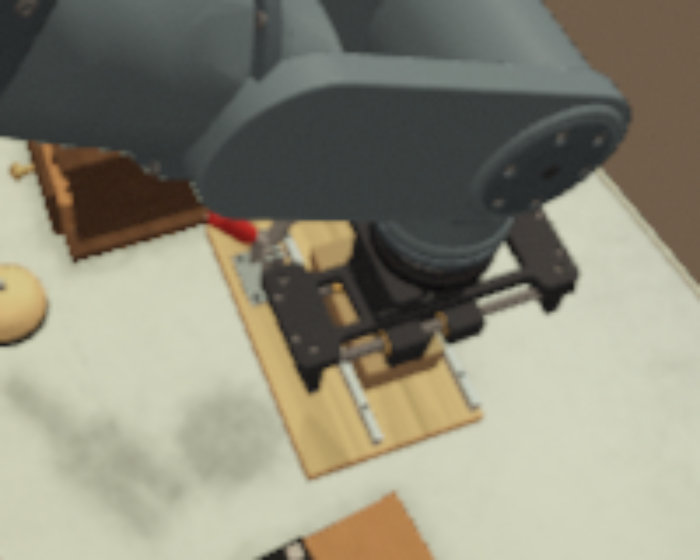

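The hand hovers over the channel mouth with the box's near end in front of it, at crop (400,370). I'll back off a little, descend and push.

```bash
python3 -m handwheel '[[[-0.008,0.01,0],[0,0,0],-1],[[-0.015,0.02,0],[0,0,0],-1],[[-0.015,0.02,0.01],[0,0,0],-1],[[-0.015,0.02,0.03],[0,0,0],-1],[[-0.015,0.02,0.045],[0,0,0],-1],[[-0.015,0.02,0.06],[0,0,0],-1],[[-0.015,0.02,0.068],[0,0,0],-1],[[-0.015,0.02,0.068],[0,0,0],-1],[[-0.015,0.02,0.068],[0,0,0],-1],[[-0.015,0.02,0.068],[0,0,0],-1]]'; python3 -c "
from h import *
jigpos()"
python3 -m handwheel '[[[0.005,0,0],[0,0,0],-1],[[0.01,0,0],[0,0,0],-1],[[0.015,0,0],[0,0,0],-1],[[0.02,0,0],[0,0,0],-1],[[0.025,0,0],[0,0,0],-1],[[0.03,0,0],[0,0,0],-1],[[0.034,0,0],[0,0,0],-1],[[0.038,0,0],[0,0,0],-1],[[0.042,0,0],[0,0,0],-1],[[0.046,0,0],[0,0,0],-1]]'
python3 -c "
from h import *
jigpos()"
```

```text
clock: 4.48
tool_pos: [0.4489, -0.2474, 0.0313]
tcp_rot: [179.9, -0.0, 47.1]
ft_force: [-0.5, -0.2, 0.5]
opening: 0.001
gripper_force: 0.0
[-0.095   0.0004  0.0313] [179.9  -0.   47.1] [-0.51 -0.17  0.55] [-42.1  19.4 108.6  -0.   52.    0.8] 4.4833
clock: 5.32
tool_pos: [0.48, -0.2129, 0.0307]
tcp_rot: [-180.0, 0.0, 47.1]
ft_force: [-1.5, -0.4, 1.8]
opening: 0.003
gripper_force: 0.6
[-0.0485  0.0012  0.0307] [-180.     0.    47.1] [-1.52 -0.42  1.82] [-36.9  20.8 106.7  -0.   52.5   6. ] 5.3167
```

```bash
python3 -m handwheel '[[[0.002,0,0],[0,0,0],-1],[[0.004,0,0],[0,0,0],-1],[[0.006,0,0],[0,0,0],-1],[[0.008,0,0],[0,0,0],-1],[[0.01,0,0],[0,0,0],-1],[[0.011,0,0],[0,0,0],-1],[[0.012,0,0],[0,0,0],-1],[[0.012,0,0],[0,0,0],-1],[[0.012,0,0],[0,0,0],-1],[[0.012,0,0],[0,0,0],-1]]'
python3 -c "
from h import *
jigpos()"
```

```text
clock: 6.15
tool_pos: [0.4872, -0.2056, 0.0307]
tcp_rot: [180.0, 0.1, 47.1]
ft_force: [-4.9, -5.9, 1.1]
opening: 0.007
gripper_force: 4.1
[-0.0383  0.0009  0.0307] [1.80e+02 1.00e-01 4.71e+01] [-4.85 -5.9   1.08] [-35.7  21.2 106.1  -0.2  52.7   7.3] 6.15
```

```bash
python3 -m handwheel '[[[0.001,0,0],[0,0,0],-1],[[0.002,0,0],[0,0,0],-1],[[0.003,0,0],[0,0,0],-1],[[0.004,0,0],[0,0,0],-1],[[0.004,0,0],[0,0,0],-1],[[0.004,0,0],[0,0,0],-1],[[0.004,0,0],[0,0,0],-1],[[0.004,0,0],[0,0,0],-1],[[0.004,0,0],[0,0,0],-1],[[0.004,0,0],[0,0,0],-1]]'
python3 - <<'E'
from h import *
jigpos()
p,d=snapshot("top");cv2.imwrite("pics/t2.png",cv2.resize(p[170:330,300:460,::-1],None,fx=3.7,fy=3.7,interpolation=cv2.INTER_CUBIC))
E
```

```text
clock: 6.98
tool_pos: [0.4873, -0.2055, 0.0308]
tcp_rot: [-179.9, 0.5, 47.2]
ft_force: [-19.2, -19.7, 4.9]
opening: 0.005
gripper_force: 13.8
[-0.0381  0.0009  0.0308] [-179.9    0.5   47.2] [-19.17 -19.67   4.89] [-35.5  21.3 106.   -0.6  52.9   7.7] 6.9833
```

View pics/t2.png

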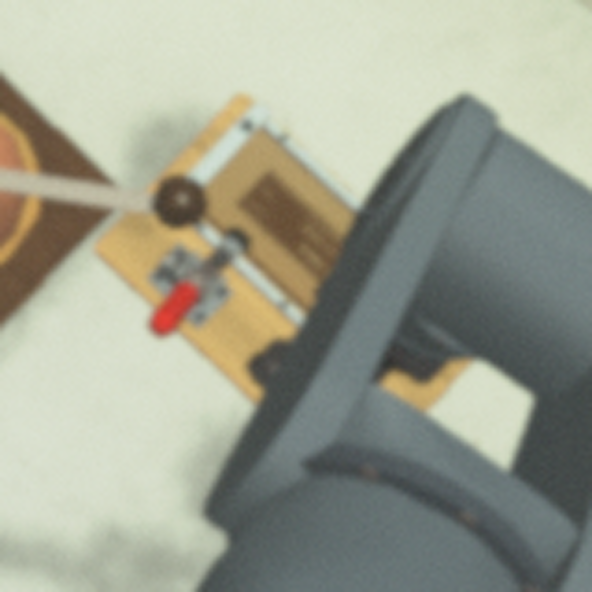

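The box is home: a firm 27 N with no further travel, box end against the stop at crop (225,150), and the lever still open at (180,310). I'll back off, rise and move over to the lever.

```bash
python3 -m handwheel '[[[-0.008,0,0],[0,0,0],-1],[[-0.02,0,0],[0,0,0],-1],[[-0.03,0,-0.01],[0,0,0],-1],[[-0.03,0,-0.04],[0,0,0],-1],[[-0.03,0,-0.07],[0,0,0],-1],[[-0.03,0,-0.1],[0,0,0],-1],[[-0.03,0,-0.13],[0,0,0],-1],[[-0.03,0,-0.16],[0,0,0],-1],[[-0.03,-0.02,-0.19],[0,0,0],-1],[[-0.03,-0.05,-0.19],[0,0,0],-1]]'
python3 -c "
from h import *
jigpos();go(-20,155,.22,-22);print(find_in('choc_box','top')[:1])"
```

```text
clock: 7.87
tool_pos: [0.4368, -0.1924, 0.2279]
tcp_rot: [179.3, -0.1, 47.1]
ft_force: [-0.2, 1.0, 0.4]
opening: 0.006
gripper_force: 0.0
[-0.063   0.0468  0.2279] [ 1.793e+02 -1.000e-01  4.710e+01] [-0.16  1.    0.42] [-38.1  -2.3 106.9   0.   74.8   4.8] 7.8667
 [ 0.387 -0.087  0.22 ] shift [ 0.0431 -0.1083  0.0067] turn [ 0.67 21.91  0.2 ]
[{'point': [227.5, 375.3], 'score': 0.94}]
```

```bash
python3 -m handwheel '[[[0.005,-0.02,0],[0,4,0],-1],[[0.01,-0.04,0],[0,8,0],-1],[[0.02,-0.06,0],[0,12,0],-1],[[0.03,-0.08,0],[0,16,0],-1],[[0.04,-0.1,0],[0,20,0],-1],[[0.043,-0.108,0],[0,22,0],-1],[[0.043,-0.108,0],[0,22,0],-1],[[0.043,-0.108,0],[0,22,0],-1],[[0.043,-0.108,0],[0,22,0],-1],[[0.043,-0.108,0],[0,22,0],-1]]'
python3 - <<'E'
from h import *
jigpos();go(-20,155,.105,-22);go(55,155,.105,-22)
p,d=snapshot("top");P=cloud("top",d)
m=(p[...,0]>140)&(p[...,1]<70)&(p[...,2]<80)
q=J.inv().apply(P[m]-O);q=q[(abs(q[:,0]-50)<40)&(abs(q[:,1]-90)<50e0)&(q[:,2]>.06)&(q[:,2]<.15)] if 0 else q
q=q[(abs(q[:,0]-.05)<.04)&(abs(q[:,1]-.09)<.05)&(q[:,2]>.06)]
print("red",len(q),q.min(0).round(3),q.max(0).round(3))
b=cut_out("choc_box","top")[0]["region"];q=J.inv().apply(P[b]-O);q=q[q[:,2]>.042];print("box",np.percentile(q,[2,98],axis=0).round(3))
E
```

```text
clock: 8.75
tool_pos: [0.3843, -0.085, 0.2211]
tcp_rot: [179.9, -22.0, 47.1]
ft_force: [0.9, -0.1, 0.4]
opening: 0.005
gripper_force: 0.0
[-0.0203  0.1584  0.2211] [179.9 -22.   47.1] [ 0.87 -0.06  0.41] [-48.9 -19.4 124.5  22.3  78.2 -11.3] 8.75
 [ 0.387 -0.087  0.105] shift [-0.0432  0.0033  0.1078] turn [0.   0.05 0.13]
 [ 0.438 -0.032  0.105] shift [0.0264 0.0035 0.1359] turn [0.   0.05 0.13]
red 58 [0.045 0.079 0.096] [0.054 0.108 0.133]
box [[-0.023 -0.027  0.046]
 [ 0.083  0.033  0.053]]
```

```bash
python3 -m handwheel '[[[-0.015,0.003,0.035],[0,0,0],-1],[[-0.03,0.003,0.07],[0,0,0],-1],[[-0.043,0.003,0.108],[0,0,0],-1],[[-0.043,0.003,0.108],[0,0,0],-1],[[-0.025,0.003,0.115],[0,0,0],-1],[[-0.005,0.003,0.123],[0,0,0],-1],[[0.015,0.003,0.131],[0,0,0],-1],[[0.026,0.003,0.136],[0,0,0],-1],[[0.026,0.003,0.136],[0,0,0],-1],[[0.026,0.003,0.136],[0,0,0],-1]]'
python3 - <<'E'
from h import *
jigpos()
p,d=snapshot("top");cv2.imwrite("pics/t3.png",cv2.resize(p[170:330,280:440,::-1],None,fx=3.7,fy=3.7,interpolation=cv2.INTER_CUBIC))
E
```

```text
clock: 9.68
tool_pos: [0.4379, -0.0314, 0.1059]
tcp_rot: [179.9, -22.0, 47.3]
ft_force: [0.5, 0.0, 0.3]
opening: 0.006
gripper_force: 0.0
[0.0554 0.1558 0.1059] [179.9 -22.   47.3] [0.51 0.01 0.26] [-36.3  -3.  126.7  26.5  56.6  -8.4] 9.6833
```

View pics/t3.png

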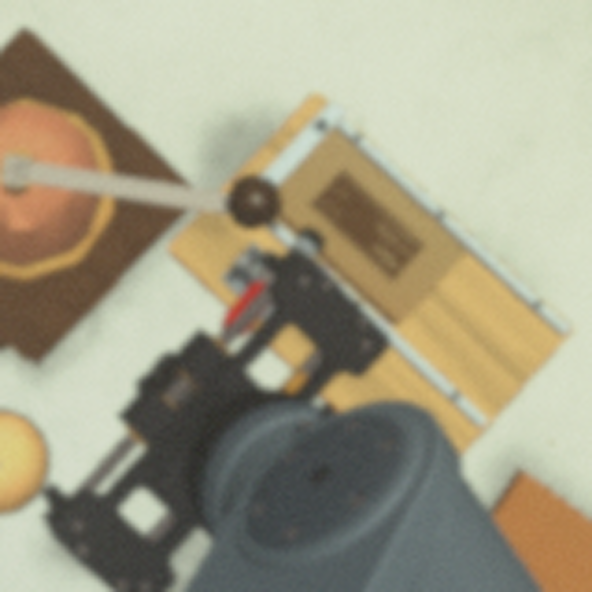

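The box sits against the stop at crop (300,150). The red handle at (245,310) is just in front of the fingers, and the hand clears the knob at (255,200). Now I'll push the lever.

```bash
python3 -m handwheel '[[[0,0.008,0],[0,0,0],-1],[[0,0.016,0],[0,0,0],-1],[[0,0.024,0],[0,0,0],-1],[[0,0.031,0],[0,0,0],-1],[[0,0.038,0],[0,0,0],-1],[[0,0.045,0],[0,0,0],-1],[[0,0.052,0],[0,0,0],-1],[[0,0.058,0],[0,0,0],-1],[[0,0.064,0],[0,0,0],-1],[[0,0.07,0],[0,0,0],-1]]'
python3 -c "
from h import *
jigpos()"
```

```text
clock: 10.57
tool_pos: [0.489, -0.08, 0.1044]
tcp_rot: [180.0, -22.0, 47.1]
ft_force: [-0.3, 1.0, 0.7]
opening: 0.003
gripper_force: 0.1
[0.0548 0.0852 0.1044] [180.  -22.   47.1] [-0.33  0.97  0.74] [-37.5   5.8 117.8  26.4  57.1  -9.2] 10.5667
```

```bash
python3 -m handwheel '[[[0,0.005,0],[0,0,0],-1],[[0,0.01,0],[0,0,0],-1],[[0,0.014,0],[0,0,0],-1],[[0,0.014,0],[0,0,0],-1],[[0,0.014,0],[0,0,0],-1],[[0,0.005,0],[0,0,0],-1],[[0,-0.01,0],[0,0,0],-1],[[0,-0.03,0],[0,0,0],-1],[[0,-0.05,0],[0,0,0],-1],[[0,-0.075,0],[0,0,0],-1]]'
python3 - <<'E'
from h import *
jigpos();go(-20,160,.12,-22);go(-60,180,.25,-22)
for c in("top","scene"):
    p,d=snapshot(c);P=cloud(c,d)
    m=(p[...,0]>140)&(p[...,1]<70)&(p[...,2]<80)
    q=J.inv().apply(P[m]-O);q=q[(abs(q[:,0]-.05)<.04)&(abs(q[:,1]-.06)<.08)&(q[:,2]>.06)]
    print("red",c,len(q),q.min(0).round(3) if len(q) else"",q.max(0).round(3) if len(q) else"")
E
```

```text
clock: 11.4
tool_pos: [0.4325, -0.0273, 0.1042]
tcp_rot: [180.0, -22.0, 47.1]
ft_force: [-0.5, -0.1, 0.7]
opening: 0.003
gripper_force: 0.0
[0.0548 0.1626 0.1042] [180.  -22.   47.1] [-0.48 -0.11  0.7 ] [-36.2  -3.7 127.6  26.5  56.4  -8.2] 11.4
 [ 0.383 -0.084  0.12 ] shift [-0.0634  0.0025 -0.0427] turn [-0.03 -0.    0.09]
 [ 0.341 -0.099  0.25 ] shift [-0.0518 -0.0176 -0.1782] turn [-0.03 -0.    0.09]
red top 42 [0.042 0.016 0.097] [0.056 0.049 0.133]
red scene 13 [0.04  0.02  0.129] [0.049 0.028 0.134]
```

The lever has snapped over: its tip is now at jig y ≈ 18 mm. I'll withdraw and verify.

```bash
python3 -m handwheel '[[[-0.02,0,-0.008],[0,0,0],-1],[[-0.04,0,-0.02],[0,0,0],-1],[[-0.063,0,-0.043],[0,0,0],-1],[[-0.06,-0.01,-0.075],[0,0,0],-1],[[-0.057,-0.015,-0.11],[0,0,0],-1],[[-0.055,-0.018,-0.145],[0,0,0],-1],[[-0.052,-0.018,-0.178],[0,0,0],-1],[[-0.052,-0.018,-0.178],[0,0,0],-1],[[-0.052,-0.018,-0.178],[0,0,0],-1],[[-0.052,-0.018,-0.178],[0,0,0],-1]]'
python3 - <<'E'
from h import *
jigpos()
p,d=snapshot("top");P=cloud("top",d);cv2.imwrite("pics/t4.png",cv2.resize(p[170:330,280:440,::-1],None,fx=3.7,fy=3.7,interpolation=cv2.INTER_CUBIC))
b=cut_out("choc_box","top")[0]["region"];q=J.inv().apply(P[b]-O);q=q[(q[:,2]>.042)&(q[:,2]<.058)];print("box",np.percentile(q,[2,50,98],axis=0).round(3))
E
```

```text
clock: 12.33
tool_pos: [0.3419, -0.0997, 0.2492]
tcp_rot: [-180.0, -22.0, 47.1]
ft_force: [0.1, 0.2, 0.2]
opening: 0.002
gripper_force: 0.0
[-0.06    0.1794  0.2492] [-180.   -22.    47.1] [0.13 0.24 0.17] [-56.7 -26.4 125.7  21.4  86.4 -16.2] 12.3333
box [[-0.023 -0.027  0.046]
 [ 0.025  0.     0.049]
 [ 0.083  0.033  0.053]]
```

View pics/t4.png

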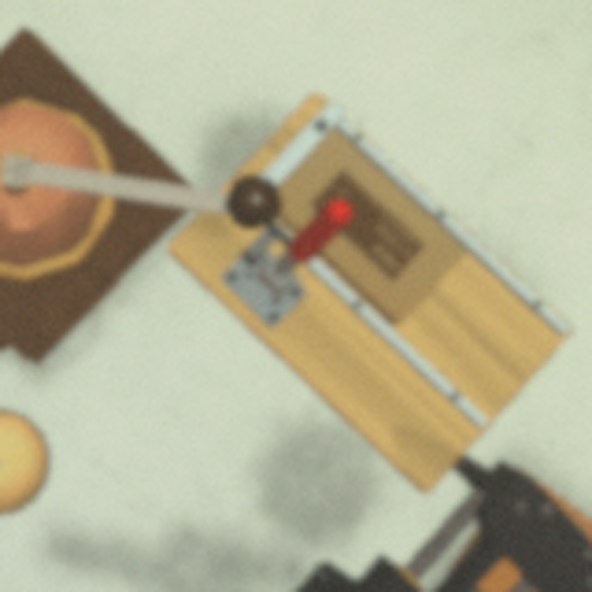

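The lever now lies over the channel with its red tip at crop (340,210). The box is against the stop at (300,150), unchanged, and the hand is clear.

```bash
python3 -c "
from plant import *
print(close_job())"
```

```text
the job is handed in; nothing more can be done
None
```

I pushed the box home against the end stop and snapped the clamp lever over onto it; the last picture shows both in place and the hand clear, and I handed the job in at about 12.4 s (no verdict was returned).

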